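# Set the length stop of a crosscut jig with its handwheel

### The job

Turn the handwheel of the crosscut jig by its crank knob until the sliding length stop has moved along the scale and its pointer stands in the gap of the brass marker clip, as near the middle as you can. Let go of the knob and leave the wheel still; do not shift the marker clip or disturb the tools and the spoon lying around the jig.

Things in the scene. Friction and masses are not known exactly. Their poses are not given: they have to be found in the camera images.
- wheel_axis (a point): Fixed point on the handwheel's upright axis, 150 mm above the table; z up, y along the bed and scale, away from the wheel. The wheel is a dark iron rim (radius 60 mm to its middle, rod 14 mm thick, top at z = 121 mm) with three spokes, above a grey gearbox 90 x 90 mm that reaches z = 98 mm.
- jig: Crosscut jig fixed to the table: plywood bed 130 x 500 x 30 mm. Origin on the table under the wheel's axis; the bed spans x -65..65, y -80..420 mm. A wooden fence along its -x edge is 75 mm high, the ticked scale lies along its +x edge, and four wooden posts 110 mm high stand at y 353..397 mm. The wheel and knob are its highest parts.
- knob_center (a point): Middle of the crank knob, half-way up: a black upright cylinder, diameter 27 mm, 55 mm tall (z = 125 to 180 mm), standing on the rim 60 mm from the wheel's axis. It spins freely on its own pin, so a gripper holding it from above need not turn as it goes round. Moving it round its circle takes about 2 to 4 N.
- handwheel (a joint): Angle of the handwheel (rad), growing clockwise seen from above, 0 to 37.7 (6 turns); at 0 the knob lies on the jig's -x side. One clockwise turn drives the length stop 15 mm along the scale away from the wheel; counter-clockwise brings it back. The screw stays where it is left and the stop cannot be pushed directly. It starts between 0 and one turn.
- stop_pointer (a point): Tip of the length stop's pointer: a dark flat bar 5 mm wide, sticking out 29 mm over the scale from an aluminium block (64 x 50 mm, top at z = 83 mm, with a dark wooden face plate), 52 mm above the table. y axis along the scale, away from the wheel. Travel 0 to 90 mm; at 0 it is 100 mm along y from the wheel's axis.
- marker_gap (a point): Middle of the gap of the brass marker clip on the scale's outer edge, 11 mm beyond the pointer tip's line in x, 52 mm above the table: two prongs 11 mm wide and 24 mm high, 12 mm apart. y axis along the scale. At the start it is 20 to 55 mm farther from the wheel than the pointer; the pointer is wholly in the gap when their y along the scale agree within 3.5 mm.
- mallet: Bystander: joiner's mallet lying flat, dark wooden head 75 x 130 x 60 mm, pale handle 180 mm. Origin under the middle of the head.
- gouge: Bystander: carving gouge lying flat, wooden handle 130 mm and steel blade 100 mm, 28 mm thick. Origin under the handle near the ferrule.
- spoon: Bystander: half-carved wooden spoon, round bowl of 64 mm and stem, 180 mm long, 22 mm high. Origin under the bowl.
- stone: Bystander: grey sharpening stone on a dark wooden block, 200 x 70 x 40 mm. Origin under its middle.

How it is judged:
By the outcome, as a careful person would: the job done as asked, in the order asked, and still so for the second after the job is handed in, with the robot touching nothing.
It also fails if it takes over 72 s, if anything falls off the work surface, if the arm or the gripper's body presses on something with over 40 N, if the wrist force passes 120 N, or if a joint passes its speed limit or range.

### The arm

A 6-joint arm with a two-finger parallel gripper is mounted at the origin on the work surface. World frame = base frame: x ahead of the robot, y to its left, z up, the work surface at z = 0. Lengths are in m, angles in rad, forces in N, time in s.
With the tool pointing down it reaches from about 0.25 to 0.725 m from the base axis. Payload 4 kg.
Tool frame: the origin (TCP) lies between the finger pads; the fingertips stand 22 mm ahead of it and the grasp point (between the pads) lies 3 mm ahead of it; z points along the fingers, y is the direction in which the jaws open and shut (so a half turn about z gives the same grasp; the last joint's range is limited). The gripper opens to 85 mm and grips with 20 to 120 N. Pads are 22 mm wide; open, the fingers measure 114 mm over their backs; the gripper's body (76 mm by 85 mm) begins 54 mm behind the grasp point. The pads swing forward as they close: fully open they stand 13 mm farther back than shut.
Start: joints at [-1.264, 0.241, 0.005, 1.335, 0, 1.571], TCP at [0.151, -0.477, 0.253] pointing down, gripper open.
Joint ranges: [-2.72, 2.72], [-1.05, 1.87], [-1.09, 1.28], [-1.99, 2.15], [-1.42, 1.44], [-3.14, 3.14]. Speed limits (rad/s): [2.79, 2.79, 3.14, 3.14, 3.14, 3.14].

### API

Orientations are given as a rotation vector (axis times angle).
In Python, from bench import bot gives the robot as it stands.
- The arm moves only by the shell command python3 -m handwheel 'ROWS' [FORCE]. ROWS is text: rows parted by semicolons, each of 7 numbers parted by spaces: the turn, a rotation vector about the tool's x, y, z in degrees, then the shift along the tool's x, y, z in mm, then the closure in counts, from 0 (fully open) to 255 (shut). A call has exactly 8 rows; each row is the pose to reach, as a shift and turn from the pose commanded when the call began, along the tool's axes at that moment; what a row does not reach only later rows make up. A row lasts 1/10 s, in which the tool goes at most 50 mm and 8.59 degrees, less where a joint would pass 70% of its speed; a pose out of reach is approached as far as the arm can. A call with a gripper value outside its range is refused whole. The fingers move at their own pace and stop on an object; FORCE is the grip in N (left out, the last holds). Time passes only in rows, so rows that repeat a pose let the fingers close, or fill a call up. It gives the time, the measured TCP pose, the force and the opening at its end, in the units of the state.
- bot.get_state(): the state, without advancing time (a new reading comes with each control period).
- bot.grab_frame(name): name is "side" or "top"; returns the picture (384x512x3 uint8, red, green, blue); there is no depth.
- bot.camera_info(name): a dict with "fx", "fy", "cx", "cy" (pixels), "rvec" (rotation vector, rad) and "tvec" (3), from world to camera coordinates, as OpenCV has them. Camera axes: x right, y down, z forward; pixel columns grow to the right and rows downward; lengths in m; the calibration is good to about 2 mm. A picture is of the moment at which its call begins. camera_info takes no time and is no camera call.
- bot.hand_in(): hands the job in, once; it reports no verdict.
The state is a dict: "clock": time; "joint_positions": joint angles; "joint_velocities": joint speeds; "joint_torque": joint torques, N m; "tool_pos": TCP position; "tcp_rot": TCP orientation; "force": force on the tool from outside, world axes, zero at the start; "moment": the same for the moment, N m; "width": opening from 0.0 (shut) to 1.0 (fully open).
Only numpy, scipy, OpenCV 4.12 (cv2) and the standard library are available. Lean on these libraries where they do the work, as an engineer would, in place of code of your own. Each camera call takes 0.05 s, during which the arm holds its last target. There are 200 camera calls.

## Working session

There is one attempt and no reset: what is moved stays moved. The work goes in short steps, Python scripts to look and compute and a shell command to move; the robot and the scene stay as the last step left them, time stands still between calls to the robot, and variables do not carry over. Pictures are saved under pics/ and viewed, about 8 in all and at most 12, crops included, and the job is handed in when it is done.

```bash
mkdir -p pics; python3 - <<'E'
from bench import bot
import cv2
for n in("top","side"):
    im=bot.grab_frame(n); cv2.imwrite(f"pics/{n}0.png",im[:,:,::-1]); print(bot.camera_info(n))
a=cv2.imread("pics/top0.png");b=cv2.imread("pics/side0.png")
s=bot.get_state();print(s)
cv2.imwrite("pics/t0.png",cv2.resize(a,(800,600),interpolation=cv2.INTER_CUBIC))
cv2.imwrite("pics/s0.png",cv2.resize(b,(800,600),interpolation=cv2.INTER_CUBIC))
E
```

```text
{'fx': 419.56467160415207, 'fy': 419.56467160415207, 'cx': 256.8859549509375, 'cy': 185.090149583727, 'rvec': array([ 2.1310007, -2.1198165,  0.226452 ]), 'tvec': array([-0.03685246,  0.60461599,  0.82529108])}
{'fx': 364.0223840753478, 'fy': 364.0223840753478, 'cx': 257.4665927606622, 'cy': 191.08053732274587, 'rvec': array([ 2.29860386, -0.59334463,  0.23342746]), 'tvec': array([-0.51999305,  0.28024494,  0.71235951])}
{'clock': 0.1, 'joint_positions': array([-1.26395478e+00,  2.41369353e-01,  3.85363339e-03,  1.33521599e+00,
       -1.58046319e-05,  1.57077561e+00]), 'joint_velocities': array([-0.00038381, -0.0004623 ,  0.00328133,  0.00038631, -0.00083301,
       -0.00096744]), 'joint_torque': array([-2.21836638e-05, -3.73137975e+01,  2.53010076e+01,  1.08374428e-02,
        3.79890560e-05, -3.14599610e-06]), 'tool_pos': array([ 0.15085951, -0.47613982,  0.25248408]), 'tcp_rot': array([-3.10279901e+00, -4.79837208e-01,  4.88791500e-04]), 'force': array([-0.42687894,  0.2565828 , -0.16740369]), 'moment': array([-0.00431377, -0.03054205,  0.00117293]), 'width': 1.0009865757749832}
```

View pics/t0.png

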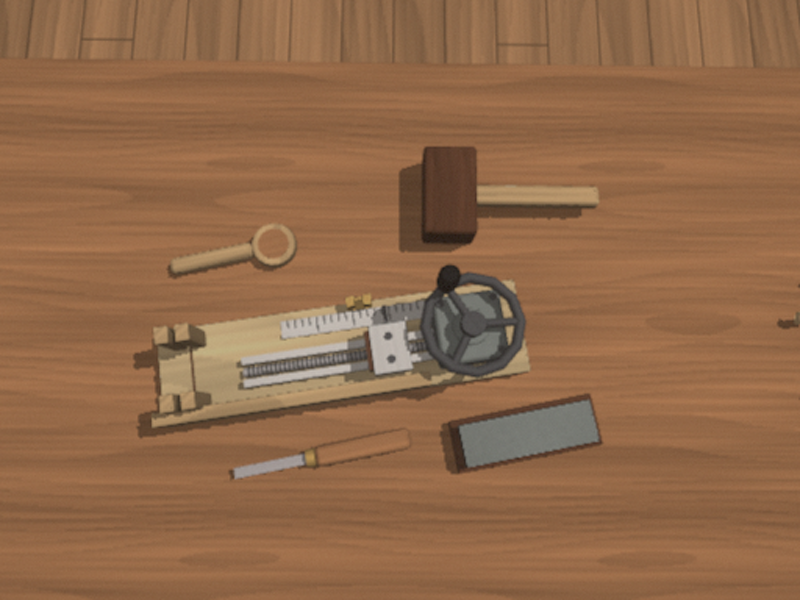

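View pics/s0.png

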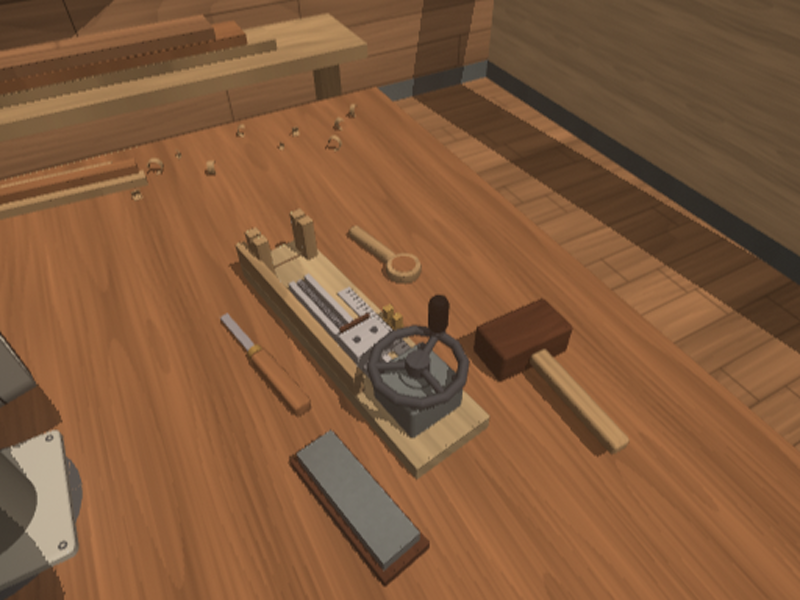

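The top view shows wheel hub at about (473,323), knob top at (449,277), brass clip at (358,301) and pointer near (388,313). The side view shows the knob upright and the bystanders clear of the jig. I'll enlarge the clip area.

```bash
cat > h.py <<'E'
import numpy as np,cv2
from bench import bot
def cam(n):
    c=bot.camera_info(n);R=cv2.Rodrigues(np.array(c['rvec']))[0];return c,R,np.array(c['tvec'])
def at(n,u,v,z):
    c,R,t=cam(n);d=R.T@np.array([(u-c['cx'])/c['fx'],(v-c['cy'])/c['fy'],1]);o=-R.T@t
    return o+d*(z-o[2])/d[2]
def px(n,P):
    c,R,t=cam(n);q=R@np.array(P)+t;return np.array([c['fx']*q[0]/q[2]+c['cx'],c['fy']*q[1]/q[2]+c['cy']])
E
python3 - <<'E'
from h import *
k=.64
a=cv2.imread("pics/top0.png")
# dark rim/knob mask ellipse
f=lambda u,v,z:at("top",u*k,v*k,z)[:2].round(4)
print("rim L,R,T,B",[f(*p,.114) for p in((421,323),(524,323),(473,273),(473,376))])
print("knobtop",f(449,276,.18),"hub",f(473,323,.121))
print("bed",[f(*p,.03) for p in((514,282),(528,370),(154,426))])
print("clip",f(359,302,.06),"ptr",f(388,314,.052))
c=a[170:260,170:350]; cv2.imwrite("pics/c1.png",cv2.resize(c,(800,400),interpolation=cv2.INTER_CUBIC))
E
```

```text
rim L,R,T,B [array([ 0.551 , -0.0576]), array([ 0.5518, -0.1871]), array([ 0.6157, -0.124 ]), array([ 0.4853, -0.1217])]
knobtop [ 0.597  -0.0874] hub [ 0.5504 -0.122 ]
bed [array([ 0.6221, -0.1922]), array([ 0.4993, -0.2077]), array([0.4226, 0.2949])]
clip [0.5868 0.0232] ptr [ 0.5721 -0.0158]
```

View pics/c1.png

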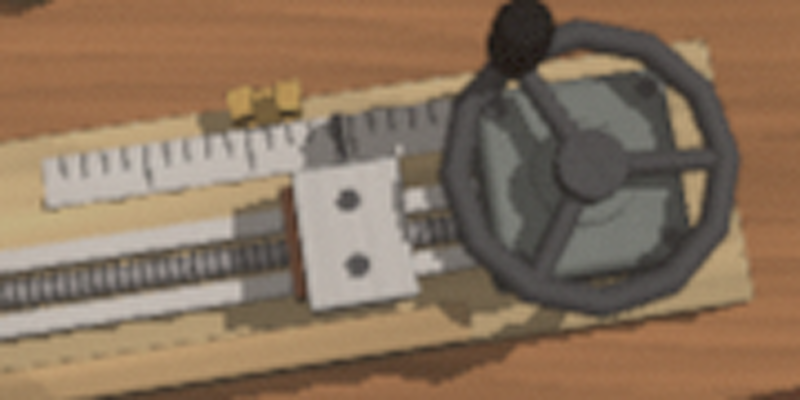

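The crop (scale 4.444, offset 170,170) shows hub at (592,165), knob top at (521,36), pointer tip at about (337,115), and clip prongs at (239,105) and (289,99). I'll compute the jig frame and the move deltas.

```bash
cat >> h.py <<'E'
C=np.array([.5508,-.1225]); yw=np.arctan2(.5026,-.0767); JY=np.array([np.cos(yw),np.sin(yw)]); JX=np.array([JY[1],-JY[0]])
def J(p): d=np.array(p)[:2]-C; return np.round(1000*np.array([d@JX,d@JY]),1)
E
python3 - <<'E'
from h import *
from scipy.spatial.transform import Rotation as R
g=lambda u,v,z:at("top",170+u/4.444,170+v/4.444,z)
print("yaw",np.degrees(yw))
# rim outer extents in crop: L443 R738 T20 B313
for p in((443,165),(738,165),(592,20),(592,313)):print(g(*p,.114)[:2].round(4),end=' ')
print("\nhub",J(g(592,163,.121)),"knob",J(g(521,32,.18)),"ptr",J(g(337,115,.053)),J(g(339,150,.053)),"prongs",J(g(239,105,.064)),J(g(289,99,.064)))
print("bed corners",[J(at("top",u*.64,v*.64,.03)) for u,v in((514,282),(528,370),(154,426))])
print("side knob",at("side",438*.64,301*.64,.176)[:2],"hub",J(at("side",417*.64,362*.64,.121)))
s=bot.get_state();T=R.from_rotvec(s['tcp_rot']);print(T.as_matrix().round(3))
k=at("top",*( 170+521/4.444,170+32/4.444),.18);print("knob",k)
# dz
print(1000*T.inv().apply(np.array([k[0],k[1],.253])-s['tool_pos']))
Tn=R.from_matrix(np.array([[JY[0],JX[0],0],[JY[1],JX[1],0],[0,0,-1.]]))
print(np.degrees((T.inv()*Tn).as_rotvec()))
E
```

```text
yaw 98.67676167829177
[ 0.5502 -0.058 ] [ 0.551  -0.1885] [ 0.6162 -0.125 ] [ 0.4857 -0.1227] 
hub [-0.4 -0.4] knob [50.  28.1] ptr [ 48.5 105.9] [ 31.7 107.4] prongs [ 58. 151.] [ 57.4 127.3]
bed corners [array([ 60. , -79.7]), array([-63.8, -76.5]), array([-63.8, 432. ])]
side knob [ 0.59905458 -0.08779073] hub [-2.9 -0.6]
[[ 0.953  0.302 -0.001]
 [ 0.302 -0.953  0.002]
 [-0.    -0.002 -1.   ]]
knob [ 0.59597452 -0.08716307  0.18      ]
[ 5.41819745e+02 -2.36351241e+02 -6.70292601e-02]
[-9.23675179e-02 -7.77276097e-02 -8.10948212e+01]
```

```bash
python3 -m handwheel '0 0 -8 35 -15 0 0; 0 0 -16 70 -30 0 0; 0 0 -24 105 -46 0 0; 0 0 -32 140 -61 0 0; 0 0 -40 175 -76 0 0; 0 0 -48 210 -92 0 0; 0 0 -56 245 -107 0 0; 0 0 -64 280 -122 0 0' 40
python3 - <<'E'
from h import *
from scipy.spatial.transform import Rotation as R
s=bot.get_state();T=R.from_rotvec(s['tcp_rot']);print(s['joint_positions'])
k=C+.0518*JX+.0285*JY
print(1000*T.inv().apply(np.r_[k,.253]-s['tool_pos']))
Tn=R.from_matrix(np.array([[JY[0],JX[0],0],[JY[1],JX[1],0],[0,0,-1.]]))
print(np.degrees((T.inv()*Tn).as_rotvec()))
E
```

```text
clock: 0.9
tool_pos: [0.3818, -0.2744, 0.253]
tcp_rot: [-2.372, -2.059, 0.0]
force: [0.6, -1.4, -0.7]
width: 1.001
[-6.23146571e-01  1.82380382e-01 -6.98612347e-02  1.31921657e+00
 -9.12124239e-05  1.08894791e+00]
[ 2.16459493e+02  1.87258552e+02 -8.71821983e-02]
[ -0.03387363  -0.01812291 -16.77254704]
```

```bash
python3 -m handwheel '0 0 -4 36 31 0 0; 0 0 -8 72 62 0 0; 0 0 -12 108 94 0 0; 0 0 -16 144 125 0 0; 0 0 -17 180 156 0 0; 0 0 -17 216 187 0 0; 0 0 -17 216 187 0 0; 0 0 -17 216 187 0 0'
python3 - <<'E'
from h import *
from scipy.spatial.transform import Rotation as R
s=bot.get_state();T=R.from_rotvec(s['tcp_rot']);print(s['joint_positions'],s['clock'])
print(T.as_matrix().round(3), "jig xy",J(s['tool_pos']))
a=bot.grab_frame("top");b=bot.grab_frame("side")
a=cv2.resize(a[130:280,200:400],(400,300));b=cv2.resize(b[130:280,180:380],(400,300))
cv2.imwrite("pics/p2.png",np.hstack([a,b])[:,:,::-1])
E
```

```text
clock: 1.7
tool_pos: [0.5978, -0.0884, 0.2518]
tcp_rot: [-2.045, -2.382, 0.003]
force: [0.6, 0.5, -0.2]
width: 0.997
[-1.46673036e-01  4.55345936e-01  3.09265681e-01  1.42743319e+00
 -3.53263051e-04  1.27210171e+00] 1.7
[[-0.151  0.988 -0.003]
 [ 0.988  0.151  0.   ]
 [ 0.    -0.003 -1.   ]] jig xy [51.6 26.6]
```

View pics/p2.png

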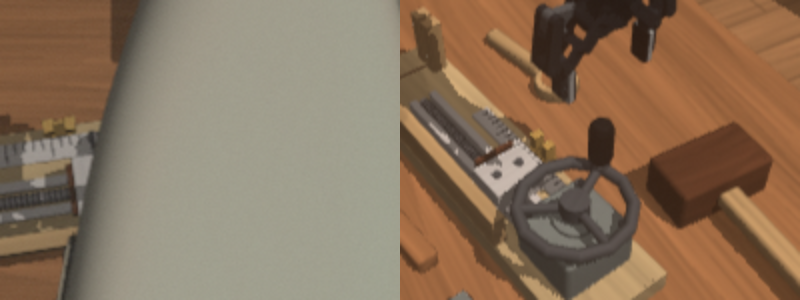

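```bash
python3 -m handwheel '0 0 0 1 0 20 0; 0 0 0 2 0 40 0; 0 0 0 2 0 60 0; 0 0 0 2 0 78 0; 0 0 0 2 0 90 0; 0 0 0 2 0 92 0; 0 0 0 2 0 92 0; 0 0 0 2 0 92 0'
python3 -m handwheel '0 0 0 0 0 0 60; 0 0 0 0 0 0 110; 0 0 0 0 0 0 140; 0 0 0 0 0 0 170; 0 0 0 0 0 0 255; 0 0 0 0 0 0 255; 0 0 0 0 0 0 255; 0 0 0 0 0 0 255' 40
python3 - <<'E'
from h import *
s=bot.get_state();print(J(s['tool_pos']),s['force']@np.r_[JX,0],s['force']@np.r_[JY,0],s['width'])
E
```

```text
clock: 2.6
tool_pos: [0.5979, -0.0879, 0.1626]
tcp_rot: [2.049, 2.38, 0.002]
force: [0.0, -0.3, -0.3]
width: 1.001
clock: 3.4
tool_pos: [0.5982, -0.0873, 0.1618]
tcp_rot: [2.048, 2.381, 0.002]
force: [1.9, 1.6, 1.7]
width: 0.304
[52.1 27.7] 2.11695425284927 1.318221520240496 0.30369160678844936
```

```bash
python3 - <<'E'
import numpy as np
t=np.radians(151.5+15*np.arange(25))
P=np.round(np.c_[60*np.sin(t),-60*np.cos(t)])
for c in range(3):
    print(c,[tuple((P[8*c+i]-P[8*c]).astype(int).tolist()) for i in range(1,9)])
E
```

```text
0 [(-15, 5), (-31, 7), (-46, 5), (-60, -2), (-73, -12), (-82, -24), (-87, -39), (-89, -55)]
1 [(2, -15), (9, -29), (19, -42), (31, -51), (46, -56), (62, -58), (77, -56), (91, -49)]
2 [(13, 10), (22, 22), (27, 37), (29, 53), (27, 68), (20, 82), (10, 95), (-2, 104)]
```

```bash
python3 -m handwheel '0 0 0 -15 5 0 255;0 0 0 -31 7 0 255;0 0 0 -46 5 0 255;0 0 0 -60 -2 0 255;0 0 0 -73 -12 0 255;0 0 0 -82 -24 0 255;0 0 0 -87 -39 0 255;0 0 0 -89 -55 0 255'
python3 - <<'E'
from h import *
s=bot.get_state();print(J(s['tool_pos']),s['force']@np.r_[JX,0],s['force']@np.r_[JY,0],s['force'],s['width'],s['tcp_rot'])
E
```

```text
clock: 4.2
tool_pos: [0.5555, -0.1812, 0.1617]
tcp_rot: [-2.044, -2.379, -0.009]
force: [1.6, 14.1, 6.7]
width: 0.301
[ -4.2 -58.7] 3.7154003989156092 13.744294835600645 [ 1.59941542 14.1474984   6.65495697] 0.3014203790255082 [-2.04422796 -2.37887321 -0.00905635]
```

```bash
python3 -m handwheel '0 0 0 2 -15 0 255;0 0 0 9 -29 0 255;0 0 0 19 -42 0 255;0 0 0 31 -51 0 255;0 0 0 46 -56 0 255;0 0 0 62 -58 0 255;0 0 0 77 -56 0 255;0 0 0 91 -49 0 255'
python3 -m handwheel '0 0 0 13 10 0 255;0 0 0 22 22 0 255;0 0 0 27 37 0 255;0 0 0 29 53 0 255;0 0 0 27 68 0 255;0 0 0 20 82 0 255;0 0 0 10 95 0 255;0 0 0 -2 104 0 255'
python3 - <<'E'
from h import *
s=bot.get_state();print(J(s['tool_pos']),s['force']@np.r_[JX,0],s['force']@np.r_[JY,0],s['force'],s['width'],s['tcp_rot'])
E
```

```text
clock: 5.0
tool_pos: [0.4924, -0.1008, 0.1617]
tcp_rot: [-2.049, -2.379, 0.005]
force: [-3.6, -2.5, 7.4]
width: 0.301
clock: 5.8
tool_pos: [0.5973, -0.0857, 0.1617]
tcp_rot: [-2.045, -2.382, 0.0]
force: [-5.0, 0.8, 9.2]
width: 0.303
[51.5 29.4] -4.813903936647941 1.4950917490693958 [-4.98435893  0.75175564  9.19968767] 0.3034911132181979 [-2.04500442e+00 -2.38155098e+00  5.15118165e-05]
```

One full turn went well and the forces stayed low. Now the second turn.

```bash
python3 -m handwheel '0 0 0 -15 5 0 255;0 0 0 -31 7 0 255;0 0 0 -46 5 0 255;0 0 0 -60 -2 0 255;0 0 0 -73 -12 0 255;0 0 0 -82 -24 0 255;0 0 0 -87 -39 0 255;0 0 0 -89 -55 0 255'
python3 -m handwheel '0 0 0 2 -15 0 255;0 0 0 9 -29 0 255;0 0 0 19 -42 0 255;0 0 0 31 -51 0 255;0 0 0 46 -56 0 255;0 0 0 62 -58 0 255;0 0 0 77 -56 0 255;0 0 0 91 -49 0 255'
python3 -m handwheel '0 0 0 13 10 0 255;0 0 0 22 22 0 255;0 0 0 27 37 0 255;0 0 0 29 53 0 255;0 0 0 27 68 0 255;0 0 0 20 82 0 255;0 0 0 10 95 0 255;0 0 0 -2 104 0 255'
python3 - <<'E'
from h import *
s=bot.get_state();print(J(s['tool_pos']),s['force'],s['clock'])
a=bot.grab_frame("top");b=bot.grab_frame("side")
cv2.imwrite("pics/topb.png",a[:,:,::-1])
a=cv2.resize(a[175:235,190:270],(400,300),interpolation=cv2.INTER_CUBIC);b=cv2.resize(b[170:230,200:280],(400,300),interpolation=cv2.INTER_CUBIC)
cv2.imwrite("pics/p3.png",np.hstack([a,b])[:,:,::-1])
E
```

```text
clock: 6.6
tool_pos: [0.5563, -0.1809, 0.1617]
tcp_rot: [-2.045, -2.381, -0.007]
force: [1.5, 9.8, 8.0]
width: 0.304
clock: 7.4
tool_pos: [0.4926, -0.1001, 0.1617]
tcp_rot: [-2.049, -2.38, 0.004]
force: [-2.0, -2.0, 7.8]
width: 0.303
clock: 8.2
tool_pos: [0.5971, -0.0853, 0.1617]
tcp_rot: [-2.044, -2.381, 0.0]
force: [-4.5, 0.5, 10.3]
width: 0.307
[51.3 29.8] [-4.50124703  0.45512447 10.3183071 ] 8.2
```

View pics/p3.png

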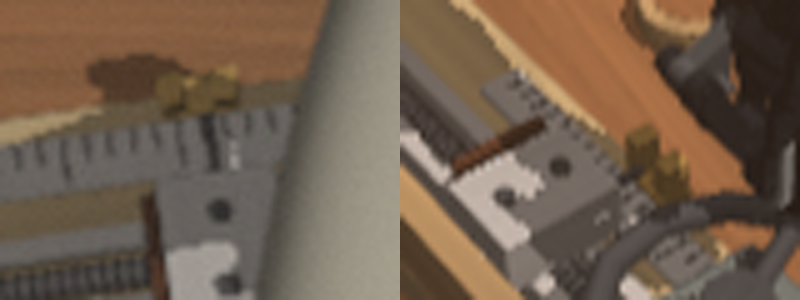

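Pointer tip is at (210,118) in the top crop (scale 5, offset 190,175). The prongs are at about (172,93) and (226,88), so the pointer is nearly there and needs a few mm more. Now I'll measure the remainder using both heights.

```bash
python3 - <<'E'
from h import *
g=lambda u,v,z:J(at("top",190+u/5,175+v/5,z))
print("ptr",g(210,118,.053),g(212,160,.053))
for z in(.06,.064):print("prongs",g(172,93,z),g(226,88,z),"gap mid",g(198,90,z))
for y in (136.5,138,139.5,141):
  for x in (48.,63.):
    p=np.r_[C+x/1e3*JX+y/1e3*JY,.053];q=px("top",p);print(y,x,((q-[190,175])*5).round(),((px("side",p)-[200,170])*5+[400,0]).round())
a=cv2.imread("pics/top0.png")[180:206,210:260];cv2.imwrite("pics/c4.png",cv2.resize(a,(800,416),interpolation=cv2.INTER_CUBIC))
E
```

```text
ptr [ 46.9 135.6] [ 29.1 137.2]
prongs [ 58.6 149.8] [ 57.4 127.1] gap mid [ 58.3 138.9]
prongs [ 57.8 149.7] [ 56.7 127.1] gap mid [ 57.5 138.8]
136.5 48.0 [208. 116.] [639. 168.]
136.5 63.0 [203.  81.] [663. 154.]
138 48.0 [204. 116.] [637. 166.]
138 63.0 [199.  82.] [662. 153.]
139.5 48.0 [201. 117.] [635. 165.]
139.5 63.0 [196.  82.] [660. 151.]
141 48.0 [197. 117.] [633. 163.]
141 63.0 [192.  83.] [658. 149.]
```

View pics/c4.png

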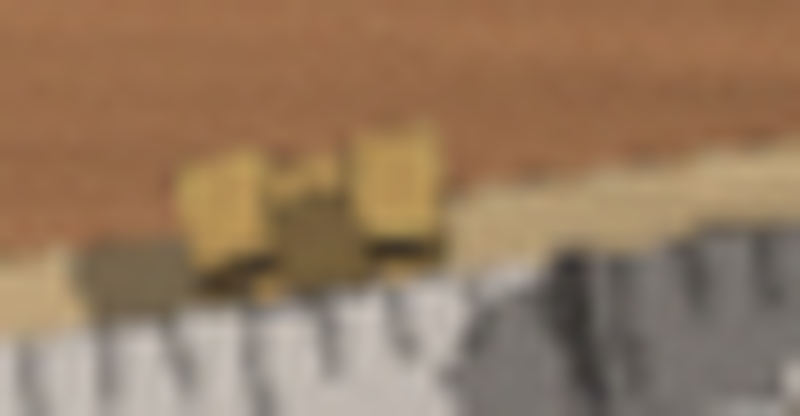

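```bash
python3 -m handwheel '0 0 0 -10 4 0 255;0 0 0 -20 7 0 255;0 0 0 -30 7 0 255;0 0 0 -41 6 0 255;0 0 0 -51 3 0 255;0 0 0 -60 -2 0 255;0 0 0 -60 -2 0 255;0 0 0 -60 -2 0 255'
python3 - <<'E'
from h import *
s=bot.get_state();print(J(s['tool_pos']),s['force'],s['clock'])
a=bot.grab_frame("top");b=bot.grab_frame("side")
a=cv2.resize(a[180:210,210:250],(400,300),interpolation=cv2.INTER_CUBIC);b=cv2.resize(b[185:215,230:270],(400,300),interpolation=cv2.INTER_CUBIC)
cv2.imwrite("pics/p5.png",np.hstack([a,b])[:,:,::-1])
E
```

```text
clock: 9.1
tool_pos: [0.6032, -0.1465, 0.1618]
tcp_rot: [-2.048, -2.38, 0.003]
force: [-2.9, -1.5, 8.2]
width: 0.305
[ 48.2 -31.6] [-2.94930713 -1.47181157  8.24182536] 9.1
```

View pics/p5.png

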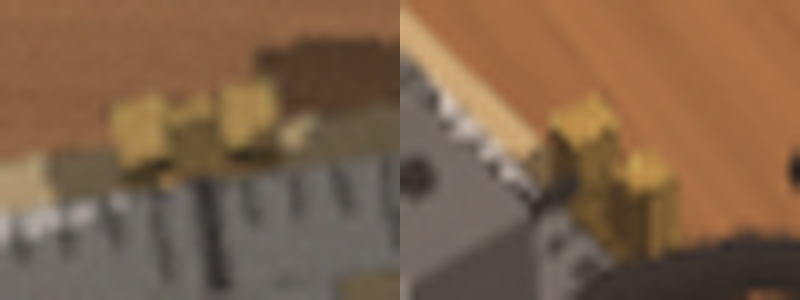

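In the top crop (scale 10) the pointer tip is at (206,185) and its root at (214,280). The prong tops are centred at (140,125) and (250,112), so the pointer is almost centred.

```bash
python3 - <<'E'
from h import *
g=lambda u,v,z:J(at("top",210+u/10,180+v/10,z))
print("ptr",g(206,185,.053),g(214,280,.053),"prongs",g(140,125,.064),g(250,112,.064),g(165,140,.064),g(222,130,.064))
s=bot.get_state();q=J(s['tool_pos']);th=np.degrees(np.arctan2(q[1]+.5,-q[0]))%360;print(th,100+15*(2+th/360)-.4)
E
```

```text
ptr [ 47.6 138.5] [ 27.3 139.6] prongs [ 60.3 150.2] [ 59.7 127.1] [ 56.4 145.4] [ 56.7 133.4]
212.69323816649677 138.46221825693735
```

Centred to within about 0.4 mm. Now I'll release and lift.

```bash
python3 -m handwheel '0 0 0 0 0 0 170;0 0 0 0 0 0 130;0 0 0 0 0 0 80;0 0 0 0 0 0 0;0 0 0 0 0 0 0;0 0 0 0 0 0 0;0 0 0 0 0 0 0;0 0 0 0 0 0 0'
python3 -m handwheel '0 0 0 0 0 -5 0;0 0 0 0 0 -15 0;0 0 0 0 0 -30 0;0 0 0 0 0 -50 0;0 0 0 0 0 -70 0;0 0 0 0 0 -90 0;0 0 0 0 0 -100 0;0 0 0 0 0 -100 0'
python3 -m handwheel '0 0 0 -25 0 0 0;0 0 0 -50 0 0 0;0 0 0 -80 -10 0 0;0 0 0 -110 -20 0 0;0 0 0 -140 -40 0 0;0 0 0 -170 -60 0 0;0 0 0 -200 -80 0 0;0 0 0 -200 -80 0 0'
python3 - <<'E'
from h import *
print(bot.get_state()['clock'])
a=bot.grab_frame("top");b=bot.grab_frame("side")
cv2.imwrite("pics/topf.png",a[:,:,::-1])
c=cv2.resize(a[180:210,210:250],(400,300),interpolation=cv2.INTER_CUBIC)
cv2.imwrite("pics/p6.png",np.vstack([np.hstack([cv2.resize(a,(400,300)),c]),np.hstack([cv2.resize(b,(400,300)),cv2.resize(b[185:215,230:270],(400,300),interpolation=cv2.INTER_CUBIC)])])[:,:,::-1])
E
```

```text
clock: 10.0
tool_pos: [0.6044, -0.1472, 0.1613]
tcp_rot: [-2.049, -2.381, -0.0]
force: [-0.4, 0.4, -0.0]
width: 0.998
clock: 10.8
tool_pos: [0.6054, -0.1474, 0.2639]
tcp_rot: [2.046, 2.378, 0.003]
force: [0.6, -0.2, 0.7]
width: 1.0
clock: 11.6
tool_pos: [0.5523, -0.361, 0.2596]
tcp_rot: [-2.055, -2.373, 0.003]
force: [0.1, 0.7, -0.6]
width: 0.997
11.6
```

View pics/p6.png

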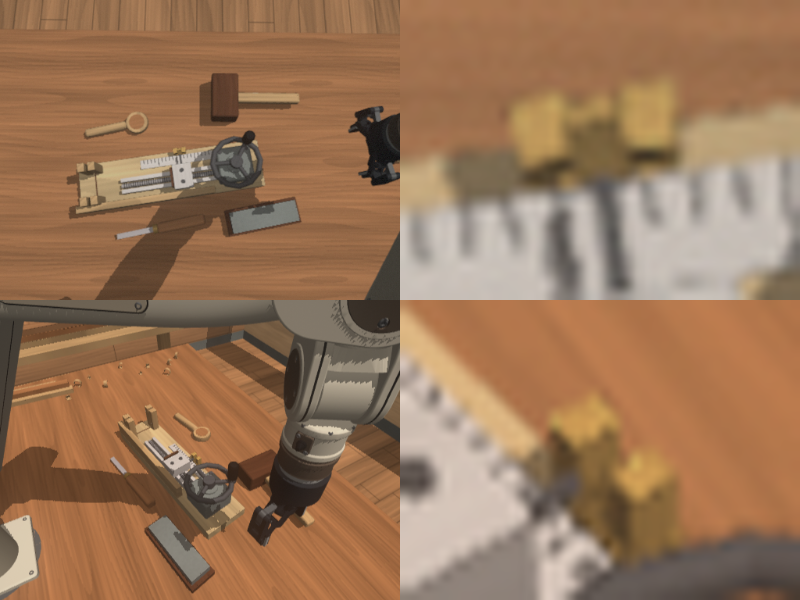

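The pointer tip is at (205,185), between prongs centred at (139,125) and (250,112). Nothing has moved since release, and the bystanders and clip are where they were.

```bash
python3 -c "
from bench import bot
print(bot.hand_in())"
```

```text
the job is handed in; nothing more can be done
None
```

I gripped the crank knob from above and turned the handwheel about 2 turns and 60° clockwise. I then released the knob, lifted clear, backed off and handed the job in at about 12 s on the clock.

- **Pointer position:** it stands at about y = 138.5 to 139 mm in the clip's gap, whose middle I measured at about 138.7 to 139.4 mm. That leaves an offset of about 0.4 mm, against the 3.5 mm allowed. The wheel angle worked out from the arm's position also puts the pointer at about 138.5 mm.
- **After release:** the pictures show the wheel and pointer unmoved. The clip, tools and spoon look to be where they started, judged by eye.
- **Forces:** the largest wrist force I read while cranking was about 16 N, read at the end of each move, so short peaks in between could have been higher. After letting go it was near zero.

No check failed. The only disagreement was that the two measurements of the gap's middle differed by about 0.7 mm, which is within the camera calibration.

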